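# Show which plate is missing from the kit tray

### The arm

A 7-joint arm with a two-finger parallel gripper is mounted at the origin on a cart in front of the work surface, level with it; the furniture and walls round the work are solid. World frame = base frame: x ahead of the robot, y to its left, z up, the work surface at z = 0. Lengths are in m, angles in rad, forces in N, time in s.
With the tool pointing down it reaches from about 0.425 to 1.025 m from the base axis. Payload 9.4 kg.
Tool frame: the origin (TCP) lies midway between the tips of the shut fingers; the grasp point (between the pads) lies 19 mm behind it; z points along the fingers, y is the direction in which the jaws open and shut (so a half turn about z gives the same grasp; the last joint's range is limited). The gripper opens to 93 mm and grips with 3 to 60 N. Pads are 15 mm wide; open, the fingers measure 128 mm over their backs; the gripper's body (75 mm by 188 mm) begins 65 mm behind the grasp point.
Start: joints at [1.107, 0.599, -0.003, 1.599, 0.002, 0.943, -0.08], TCP at [0.273, -0.671, 0.219] pointing down, gripper open.
Joint ranges: [-2.57, 2.57], [-0.35, 1.97], [-1.29, 1.29], [0.11, 2.56], [-1.05, 4.19], [0.11, 1.86], [-2.63, 2.63]. Speed limits (rad/s): [2.22, 2.22, 3.01, 3.01, 3.14, 3.14, 3.14].

### API

Orientations are given as a unit quaternion [x, y, z, w].
In Python, from rig import r gives the robot as it stands.
- The arm moves only by the tool send_rows, never from a script. Its argument "motion" is a list of rows, each a list of 7 numbers: the shift along the tool's x, y, z scaled (see below), then the turn, a rotation vector about the tool's x, y, z scaled (see below), then the opening, from -1 (shut) to 1 (fully open), so that 0 is half open. In form: [[dx, dy, dz, ax, ay, az, jaw], ...]. A call has 1 to 12 rows; each row is the pose to reach, as a shift and turn from the pose measured when the call began, along the tool's axes at that moment, turning the shorter way round; what a row does not reach only later rows make up. The controller multiplies each number of a shift by 100 mm and each number of a turn by 180 degrees. A row lasts 1/8 s, in which the tool goes at most 62.5 mm and 10.7 degrees, less where a joint would pass 70% of its speed; a pose out of reach is approached as far as the arm can. A call with a number of a shift or a turn outside -1 to 1 is refused whole. A call with a gripper value outside its range is refused whole. The fingers move at their own pace and stop on an object; "force" is the grip in N (left out, the last holds). Time passes only in rows, so rows that repeat a pose let the fingers close. It gives the time, the measured TCP pose, the force and the opening at its end, in the units of the state.
- r.sense(): the state, without advancing time (a new reading comes with each control period).
- r.read_camera(name): name is "side" or "top" or "wrist"; returns a dict with "pixels" (480x640x3 uint8, red, green, blue), "depth" (480x640 float32, m along the optical axis (not along the pixel's ray), 0 where there is no reading), "fx", "fy", "cx", "cy" (pixels), "k1" (the pictures are not rectified: a ray, as slopes to the right and down, at radius r is drawn at 1 + k1 r^2 times it, then the intrinsics apply), "origin" and "rotation" of the camera in the world; the wrist camera has in their place "T_tool_cam" (4x4, takes a point from camera to tool coordinates, whose origin is the TCP and whose axes are the flange's). Camera axes: x right, y down, z forward; pixel columns grow to the right and rows downward; lengths in m; the calibration is good to about 2 mm. A picture is of the moment at which its call begins: read the wrist's pose just before it.
- r.job_done(): hands the job in, once; it reports no verdict.
Trained networks look in the newest picture that a camera, given by its name, has taken for a name from the list of things; names that differ only in an ending like _2 or _b are one class to them, and where a whole thing is asked for, a point or a joint stands for the part that bears it (a point fixed in the world has none). Each returns a list of dicts, best first, with "p" (0 to 1); they miss things now and then, are a little off and sometimes report something else, mostly with a low value. They report only what shows in the picture. A call takes as long as a camera call.
- r.search_frame(camera, name): "location" ([column, row] in pixels, amid what is visible of it).
- r.mark_of(camera, name): "location" ([column, row] in pixels: a listed point, or the origin of a listed thing).
The state is a dict: "clock": time; "joints": joint angles; "qd": joint speeds; "tau": joint torques, N m; "position": TCP position; "orientation": TCP orientation; "force": force on the tool from outside, world axes, zero at the start; "ft_torque": the same for the moment, N m; "width": finger opening in m.
Only numpy, scipy, OpenCV 4.12 (cv2) and the standard library are available. Lean on these libraries where they do the work, as an engineer would, in place of code of your own. Each camera call takes 0.05 s, during which the arm holds its last target.

### The job

The grey kit tray is one plywood plate short. Show your workmate what belongs where: with the fingertips just above it (within about 5 cm) and over its middle, point at the thin small plywood plate lying loose on the bench and stay there for two seconds, then point in the same way at the middle of the tray's empty bay, stay there two seconds, and finish still pointing at it. Touch and move nothing at all, and lift well clear (10 cm or more) between the two so that you point at nothing else.

Things in the scene. Friction and masses are not known exactly. Their poses are not given: they have to be found in the camera images.
- plate_small: the loose plate: laser-cut plywood, 50 x 70 mm (its x, y) and 12 mm thick, a small dark hole near each corner, lying flat on the bench outside the tray, to the robot's front left. Origin: centre of its underside, on the bench top (z = 0).
- empty_bay: the empty bay of the kit tray, seen as its bare dark rubber lining; it may be the left, middle or right one. Origin: centre of the bay's floor, 6 mm above the bench; y along the bay's long side (116 mm inside), x across it (74 mm inside). The rim stands 14 mm above this origin.
- kit_tray: fixed grey plastic tray, 246 x 128 mm (x, y), rim 20 mm above the bench, with three equal bays side by side along its x at -80, 0 and +80 mm, walls 6 mm, a low steel grip on each short end reaching 15 mm out, 16 mm above the bench. Two bays hold a plate each. Origin: centre of the underside, on the bench top.
- plate_large: laser-cut plywood plate 62 x 105 x 9 mm lying in one bay of the tray. Origin: centre of its underside. Not to be pointed at.
- plate_medium: laser-cut plywood plate 55 x 88 x 9 mm lying in another bay of the tray. Origin: centre of its underside. Not to be pointed at.
- power_bank: bystander: flat black power bank, 50 x 100 x 16 mm, loose on the bench near the loose plate. Origin: centre of its underside.
- ply_block: bystander: thick glued plywood block, 50 x 50 x 40 mm, loose on the bench near the loose plate; it is not a plate. Origin: centre of its underside.

How it is judged:
By the outcome, as a careful person would: the job done as asked, in the order asked, and still so for the second after the job is handed in, with the robot touching nothing.
It also fails if it takes over 35 s, if anything falls off the work surface, if the arm or the gripper's body presses on something with over 40 N, if the wrist force passes 120 N, or if a joint passes its speed limit or range.

## Working session

There is one attempt and no reset: what is moved stays moved. The work goes in short steps, Python scripts to look and compute and a tool call to move; the robot and the scene stay as the last step left them, time stands still between calls to the robot, and variables do not carry over. Pictures are saved under pics/ and viewed, and the job is handed in when it is done.

Besides the shell and the picture viewer there is one more tool, called after ">>>" in YAML: its name, and indented under it one key for each argument. send_rows: Moves the arm, as the interface text tells. Its arguments: {"type":"object","properties":{"motion":{"type":"array"},"force":{"type":"number"}},"required":["motion"]}

```bash
mkdir -p pics
cat > h.py <<'E'
import numpy as np, cv2
from rig import r
from scipy.spatial.transform import Rotation as R
def campose(c,s=None):
    if "origin" in c: 
        Rm=np.array(c["rotation"]); 
        if Rm.shape!=(3,3): Rm=R.from_quat(Rm).as_matrix()
        return np.array(c["origin"]),Rm
    T=np.array(c["T_tool_cam"]); A=R.from_quat(s["orientation"]).as_matrix()
    return np.array(s["position"])+A@T[:3,3], A@T[:3,:3]
def ray(c,px):
    K=np.array([[c["fx"],0,c["cx"]],[0,c["fy"],c["cy"]],[0,0,1.]])
    d=np.array([c["k1"],0,0,0,0.])
    u=cv2.undistortPoints(np.array([[px]],float),K,d)[0,0]
    return np.array([u[0],u[1],1.])
def toplane(c,px,z,s=None):
    o,M=campose(c,s); v=M@ray(c,px); return o+v*(z-o[2])/v[2]
def bydepth(c,px,s=None):
    o,M=campose(c,s); d=c["depth"][int(round(px[1])),int(round(px[0]))]; return o+M@(ray(c,px)*d)
E
python3 - <<'E'
from h import *
s=r.sense(); print(s)
for n in ["top","side"]:
    c=r.read_camera(n); cv2.imwrite(f"pics/{n}0.png",c["pixels"][:,:,::-1]); print(n,campose(c),c["fx"],c["k1"])
    for t in ["plate_small","empty_bay","kit_tray","power_bank","ply_block","plate_large","plate_medium"]:
        for f,z in ((r.search_frame,0.01),(r.mark_of,0.006)):
            for q in f(n,t)[:2]: print(t,f.__name__,q["p"],q["location"],toplane(c,q["location"],z).round(3),bydepth(c,q["location"]).round(3))
print(r.sense()["clock"])
E
```

```text
{'clock': 0.0, 'joints': array([ 1.10729702,  0.60014803, -0.00255079,  1.6001331 ,  0.00176507,
        0.94290725, -0.07979617]), 'qd': array([ 1.71339515e-03, -2.02093472e-06, -8.41433938e-04,  5.47117764e-04,
       -1.06367167e-03,  1.15114443e-03, -1.47946200e-04]), 'tau': array([ 2.87431774e-06, -7.65065289e+01,  1.49706669e+00, -2.52356923e+01,
       -5.24740561e-02,  1.68457202e-02,  1.65371184e-04]), 'position': array([ 0.27329653, -0.67097781,  0.21774216]), 'orientation': array([ 9.81351579e-01,  1.92219778e-01, -2.08326688e-04, -7.69041586e-04]), 'force': array([-0.20796048, -0.23477272, -0.79870447]), 'ft_torque': array([ 0.09737801, -0.00332416, -0.00196267]), 'width': 0.09320671071768206}
top (array([0.41335741, 0.15250795, 0.90096987]), array([[ 6.31443024e-04, -9.88940249e-01,  1.48313135e-01],
       [-9.99345472e-01,  4.74035531e-03,  3.58630265e-02],
       [-3.61694473e-02, -1.48238705e-01, -9.88289966e-01]])) 481.11077120027136 -0.12680471968354085
plate_small call 0.58 [314.8, 318.5] [0.407 0.194 0.01 ] [0.407 0.194 0.014]
plate_small call 0.79 [312.8, 318.0]
[... 1626 characters left out ...]
4  0.018]
power_bank call 0.68 [321.3, 179.3] [0.357 0.32  0.006] [0.368 0.311 0.019]
ply_block call 0.56 [321.4, 168.7] [0.337 0.338 0.01 ] [0.362 0.317 0.04 ]
ply_block call 0.7 [319.3, 178.4] [0.353 0.319 0.006] [0.363 0.31  0.019]
ply_block call 0.6 [290.8, 222.1] [0.408 0.2   0.006] [0.414 0.196 0.014]
plate_large call 0.89 [323.9, 335.3] [0.639 0.082 0.01 ] [0.64  0.081 0.012]
plate_large call 0.94 [327.4, 333.1] [0.638 0.091 0.006] [0.642 0.087 0.014]
plate_medium call 0.85 [335.4, 292.6] [0.588 0.153 0.01 ] [0.591 0.15  0.016]
plate_medium call 0.81 [334.9, 294.5] [0.588 0.151 0.006] [0.592 0.148 0.013]
plate_medium call 0.36 [376.9, 207.8] [0.488 0.349 0.006] [0.493 0.343 0.014]
1.5
```

View pics/top0.png

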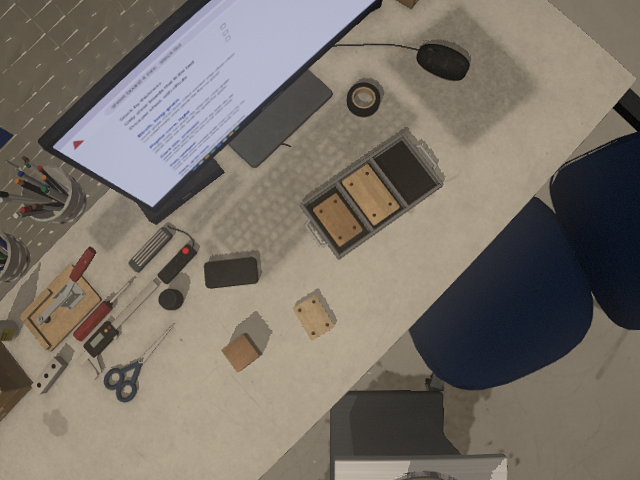

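View pics/side0.png

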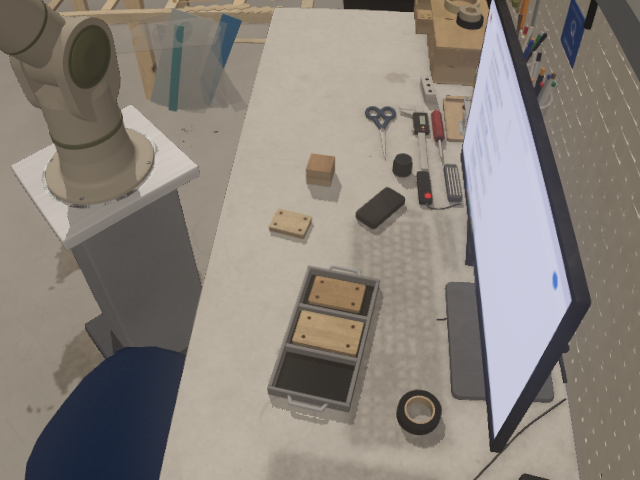

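The top view shows the loose plate at (314,318) and the empty (dark) right bay at (405,170). The side view agrees, with the plate at (291,223) and the bay at (313,377). Next I'll refine both centres from the outlines and check for tall obstacles along the path.

Run:
```python
from h import *
for n in ["top","side"]:
    c=r.read_camera(n); o,M=campose(c); D=c["depth"]
    K=np.array([[c["fx"],0,c["cx"]],[0,c["fy"],c["cy"]],[0,0,1.]])
    uv=np.stack(np.meshgrid(np.arange(640),np.arange(480)),-1).reshape(-1,1,2).astype(float)
    u=cv2.undistortPoints(uv,K,np.array([c["k1"],0,0,0,0.]))[:,0]
    P=(o+(np.c_[u,np.ones(len(u))]*D.reshape(-1,1))@M.T).reshape(480,640,3); P[D==0]=np.nan
    I=c["pixels"].astype(int); V=I.max(2); print(n)
    # plate by colour within window
    near=lambda x,y,d:(abs(P[...,0]-x)<d)&(abs(P[...,1]-y)<d)
    m=near(.411,.196,.065)&(I[...,0]-I[...,2]>35)
    m=cv2.morphologyEx(m.astype(np.uint8),cv2.MORPH_CLOSE,np.ones((7,7)))
    def rect(m,z,lab):
        k,l,st,ce=cv2.connectedComponentsWithStats(m); j=1+st[1:,4].argmax()
        cn=max(cv2.findContours((l==j).astype(np.uint8),0,1)[0],key=cv2.contourArea)
        q=np.array([toplane(c,p[0],z)[:2] for p in cn],np.float32)
        print(lab,cv2.minAreaRect(q), ce[j])
    rect(m,.012,"plate")
    m2=near(.689,.021,.09)&(V<60); rect(m2.astype(np.uint8),.013,"bay")
    # obstacles
    H={}
    Z=P[...,2]
    sel=np.isfinite(Z)&(P[...,0]>-.2)&(P[...,0]<1.0)&(P[...,1]>-1)&(P[...,1]<.5)
    for x in np.arange(-.2,1,.1):
        print("%.1f"%x,[ (lambda w: round(float(np.percentile(w,98)),2) if len(w)>3 else None)(Z[sel&(P[...,0]>=x)&(P[...,0]<x+.1)&(P[...,1]>=y)&(P[...,1]<y+.1)]) for y in np.arange(-1,.5,.1)])
print(r.sense()["clock"])
```

```text
top
plate ((0.408198744058609, 0.18716773390769958), (0.10856528580188751, 0.1199730932712555), 89.68199157714844) [320.81875916 321.04640938]
bay ((0.6835613250732422, 0.022216331213712692), (0.1114162802696228, 0.06751522421836853), 35.513641357421875) [404.88374486 172.17798354]
-0.2 [-0.74, -0.74, -0.74, -0.74, -0.74, -0.74, None, None, None, None, None, -0.67, -0.74, -0.74, -0.74]
-0.1 [-0.74, -0.74, -0.74, -0.74, -0.74, -0.74, -0.74, -0.74, None, None, None, -0.64, -0.74, -0.74, None]
0.0 [-0.74, -0.74, -0.74, -0.74, -0.74, -0.74, -0.74, -0.74, -0.64, None, None, -0.38, -0.74, None, None]
0.1 [-0.74, -0.74, -0.74, -0.74, -0.74, -0.74, -0.74, -0.74, 0.0, 0.0, 0.0, 0.0, 0.0, 0.0, 0.0]
0.2 [-0.74, -0.74, -0.74, -0.74, -0.74, -0.74, -0.26, -0.26, -0.26, -0.29, -0.74, 0.0, 0.0, 0.0, 0.0]
0.3 [-0.74, -0.74, -0.74, -0.74, -0.13, -0.26, -0.26, -0.26, -0.26, -0.27, 0.0, 0.01, 0.01, 0.04, 0.0]
0.4 [None, None, -0.74, None, -0.1, -0.12, -0.26, -0.26, -0.26, 0.0, 0.0, 0.01, 0.01, 0.02, 0.03]
0.5 [None, None, None, None, -0.09, -0.08, -0.26, -0.26, 0.0, 0.0, 0.02, 0.02, 0.01, 0.02, 0.46]
0.
[... 1096 characters left out ...]
-0.29, None, 0.0, 0.0, 0.0, 0.0]
0.3 [None, None, None, None, None, -0.26, -0.26, -0.26, -0.26, -0.27, 0.0, 0.01, 0.03, 0.04, 0.0]
0.4 [None, None, None, None, None, -0.26, -0.26, -0.26, -0.26, 0.0, 0.0, 0.01, 0.01, 0.02, 0.03]
0.5 [None, None, None, None, None, None, -0.26, -0.26, 0.0, 0.0, 0.02, 0.02, 0.02, 0.02, 0.43]
0.6 [None, None, None, None, None, None, None, 0.0, 0.0, 0.02, 0.02, 0.02, 0.02, 0.46, 0.46]
0.7 [None, None, None, None, None, None, None, 0.0, 0.0, 0.02, 0.02, 0.0, 0.46, 0.46, 0.43]
0.8 [None, None, None, None, None, None, None, None, None, 0.0, 0.02, 0.67, 0.46, 0.37, 0.43]
0.9 [None, None, None, None, None, None, None, None, None, None, 0.69, 0.67, 0.26, 0.33, 0.11]
1.6
```

>>> send_rows:
  motion:
    - [0.33,-0.33,0,0,0,0,-1]
    - [0.66,-0.66,0,0,0,0,-1]
    - [0.95,-0.99,0,0,0,0,-1]

```text
clock: 1.98
position: [0.3249, -0.5425, 0.2186]
orientation: [0.981, 0.192, 0.0, 0.0]
force: [0.7, 0.1, 0.9]
width: 0.0676
```

>>> send_rows:
  motion:
    - [0.33,-0.33,0,0,0,0,-1]
    - [0.66,-0.66,0,0,0,0,-1]
    - [0.95,-0.99,0,0,0,0,-1]

```text
clock: 2.35
position: [0.3762, -0.4134, 0.2189]
orientation: [0.981, 0.193, 0.0, 0.0]
force: [0.3, -0.3, 0.6]
width: 0.0377
```

>>> send_rows:
  motion:
    - [0.33,-0.33,0,0,0,0,-1]
    - [0.66,-0.66,0,0,0,0,-1]
    - [0.95,-0.99,0,0,0,0,-1]

```text
clock: 2.72
position: [0.4276, -0.2844, 0.2192]
orientation: [0.981, 0.193, 0.001, 0.0]
force: [-0.2, -0.2, 0.1]
width: 0.0077
```

>>> send_rows:
  motion:
    - [0.33,-0.33,0,0,0,0,-1]
    - [0.66,-0.66,0,0,0,0,-1]
    - [0.95,-0.99,0,0,0,0,-1]

```text
clock: 3.1
position: [0.4788, -0.1553, 0.2195]
orientation: [0.981, 0.193, 0.001, 0.001]
force: [0.5, -0.0, -0.8]
width: 0.0004
```

>>> send_rows:
  motion:
    - [0.3,-0.5,0,0,0,0,-1]
    - [0.6,-0.99,0,0,0,0,-1]
    - [0.6,-0.99,0,0,0,0,-1]

```text
clock: 3.48
position: [0.4978, -0.0362, 0.2197]
orientation: [0.98, 0.197, 0.002, -0.0]
force: [-0.9, 0.2, -0.3]
width: 0.0001
```

>>> send_rows:
  motion:
    - [0.08,-0.5,0,0,0,0,-1]
    - [0.15,-0.99,0,0,0,0,-1]
    - [0.15,-0.99,0,0,0,0,-1]

```text
clock: 3.85
position: [0.4728, 0.0633, 0.2199]
orientation: [0.98, 0.199, 0.002, -0.0]
force: [0.8, -0.5, 0.3]
width: 0.0009
```

>>> send_rows:
  motion:
    - [0.02,-0.5,0,0,0,0,-1]
    - [0.04,-0.99,0,0,0,0,-1]
    - [0.04,-0.99,0,0,0,0,-1]

```text
clock: 4.22
position: [0.4375, 0.1575, 0.2201]
orientation: [0.98, 0.201, 0.002, -0.001]
force: [0.8, -0.7, -0.1]
width: 0.0006
```

```bash
cat >> h.py <<'E'
def mv(target):
    s=r.sense(); A=R.from_quat(s["orientation"])
    print("pos",s["position"].round(4),"shift/100mm",(A.inv().apply(np.array(target)-s["position"])/.1).round(3))
    # tilt-fix rotation to straight down keeping yaw
    x=A.apply([1,0,0]); a=np.arctan2(x[1],x[0])
    B=R.from_rotvec([0,0,a])*R.from_rotvec([np.pi,0,0]); print("turn/180",((A.inv()*B).as_rotvec()/np.pi).round(4))
E
python3 - <<'E'
from h import *
s=r.sense(); c=r.read_camera("wrist"); cv2.imwrite("pics/w1.png",c["pixels"][:,:,::-1])
for f in (r.mark_of,r.search_frame):
  for q in f("wrist","plate_small")[:2]: print(q, toplane(c,q["location"],0 if f is r.mark_of else .012,s).round(4))
I=c["pixels"].astype(int); m=((I[...,0]-I[...,2])>40).astype(np.uint8); m=cv2.morphologyEx(m,cv2.MORPH_CLOSE,np.ones((15,15)))
for cn in cv2.findContours(m,0,1)[0]:
    if cv2.contourArea(cn)>2000:
        q=np.array([toplane(c,p[0],.012,s)[:2] for p in cn],np.float32); print(cv2.contourArea(cn),cv2.boundingRect(cn),cv2.minAreaRect(q))
mv([.410,.196,.12]); print(r.sense()["joints"].round(2))
E
```

```text
{'location': [264.4, 218.7], 'p': 0.94} [0.4077 0.197  0.    ]
{'location': [262.5, 217.6], 'p': 0.93} [0.411  0.1986 0.012 ]
9518.5 (0, 412, 493, 68) ((0.14949765801429749, 0.13823950290679932), (0.10305886715650558, 0.5912142395973206), 25.224281311035156)
6634.5 (353, 0, 85, 103) ((0.5888584852218628, 0.15077680349349976), (0.0837043821811676, 0.05753403902053833), 34.730018615722656)
2294.0 (205, 0, 111, 67) ((0.5586255192756653, 0.26249220967292786), (0.031098728999495506, 0.09378006309270859), 47.482093811035156)
151570.5 (0, 0, 640, 377) ((0.4346630573272705, 0.17412501573562622), (0.35452374815940857, 0.6498300433158875), 23.360713958740234)
pos [0.4386 0.1541 0.2199] shift/100mm [-0.104 -0.498  0.998]
turn/180 [ 0.0003 -0.0013 -0.    ]
[-0.35  0.29 -0.15  2.17  0.07  0.68 -1.71]
```

View pics/w1.png

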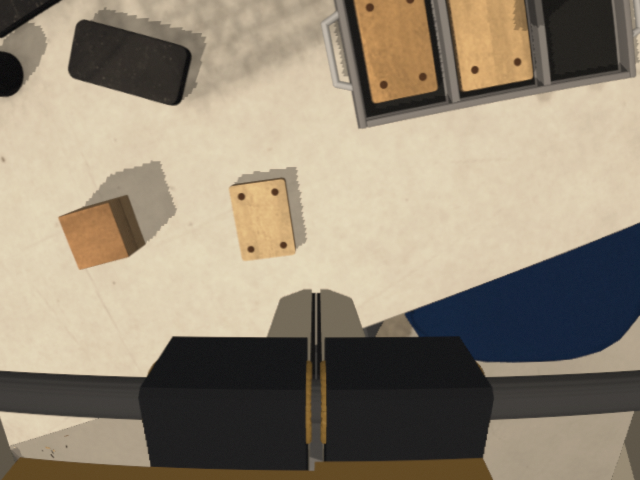

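The wrist view has the plate centred at about (263,218), which gives (0.410, 0.197) and agrees with the other cameras.

>>> send_rows:
  motion:
    - [-0.11,-0.51,0,0,0,0,-1]
    - [-0.11,-0.51,0.4,0,0,0,-1]
    - [-0.11,-0.51,0.9,0,0,0,-1]
    - [-0.11,-0.51,0.9,0,0,0,-1]

```text
clock: 4.88
position: [0.4081, 0.1944, 0.1276]
orientation: [0.98, 0.197, -0.001, 0.001]
force: [-0.5, 0.5, 0.9]
width: 0.0006
```

Run:
```python
from h import *
mv([.410,.197,.038]); print(r.sense()["joints"].round(2))
```

```text
pos [0.4081 0.1944 0.1276] shift/100mm [ 0.029 -0.019  0.896]
turn/180 [0.0007 0.0007 0.    ]
[-0.48  0.43 -0.13  2.29  0.13  0.43 -1.89]
```

>>> send_rows:
  motion:
    - [0.03,-0.02,0.4,0,0,0,-1]
    - [0.03,-0.02,0.7,0,0,0,-1]
    - [0.03,-0.02,0.88,0,0,0,-1]
    - [0.03,-0.02,0.88,0,0,0,-1]
    - [0.03,-0.02,0.88,0,0,0,-1]

```text
clock: 5.5
position: [0.4111, 0.1969, 0.041]
orientation: [0.981, 0.196, 0.0, 0.001]
force: [-0.1, 0.4, 0.4]
width: 0.0005
```

Run:
```python
from h import *
mv([.410,.197,.038]); s=r.sense();print(s["joints"].round(2),s["clock"])
c=r.read_camera("side"); cv2.imwrite("pics/s2.png",cv2.resize(c["pixels"][140:300,200:420,::-1],None,fx=3,fy=3))
```

```text
pos [0.4111 0.1969 0.041 ] shift/100mm [-0.01  -0.005  0.03 ]
turn/180 [0.0008 0.0002 0.    ]
[-0.53  0.61 -0.06  2.34  0.19  0.2  -1.94] 5.5
```

View pics/s2.png

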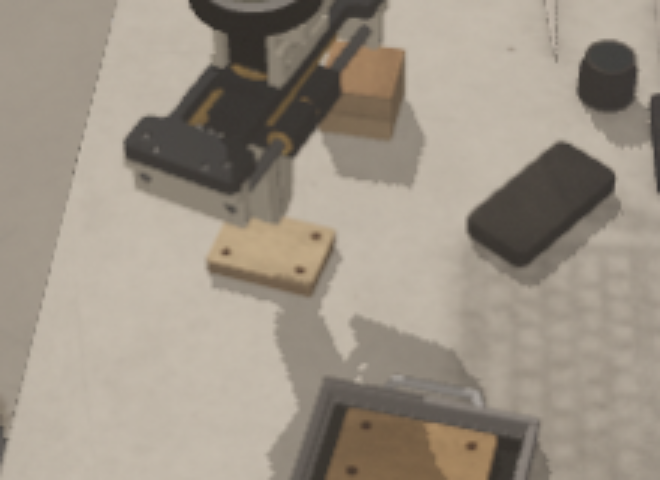

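The picture shows the shut fingertips hanging just above the loose plate at about (262,222). TCP z is 0.041, about 29 mm above the plate's top. I'll hold here.

>>> send_rows:
  motion:
    - [0,0,0,0,0,0,-1]
    - [0,0,0,0,0,0,-1]
    - [0,0,0,0,0,0,-1]
    - [0,0,0,0,0,0,-1]
    - [0,0,0,0,0,0,-1]
    - [0,0,0,0,0,0,-1]
    - [0,0,0,0,0,0,-1]
    - [0,0,0,0,0,0,-1]
    - [0,0,0,0,0,0,-1]
    - [0,0,0,0,0,0,-1]
    - [0,0,0,0,0,0,-1]
    - [0,0,0,0,0,0,-1]

```text
clock: 7.05
position: [0.411, 0.197, 0.041]
orientation: [0.981, 0.196, 0.0, 0.001]
force: [0.2, 0.5, 0.2]
width: 0.0009
```

>>> send_rows:
  motion:
    - [0,0,0,0,0,0,-1]
    - [0,0,0,0,0,0,-1]
    - [0,0,0,0,0,0,-1]
    - [0,0,0,0,0,0,-1]
    - [0,0,0,0,0,0,-1]
    - [0,0,0,0,0,0,-1]
    - [0,0,0,0,0,0,-1]
    - [0,0,0,0,0,0,-1]
    - [0,0,0,0,0,0,-1]
    - [0,0,0,0,0,0,-1]

```text
clock: 8.3
position: [0.411, 0.197, 0.041]
orientation: [0.981, 0.196, 0.0, 0.001]
force: [-0.2, -0.2, -0.3]
width: 0.0005
```

>>> send_rows:
  motion:
    - [0,0,-0.3,0,0,0,-1]
    - [0,0,-0.7,0,0,0,-1]
    - [0,0,-1,0,0,0,-1]
    - [0,0,-1,0,0,0,-1]

```text
clock: 8.8
position: [0.412, 0.1976, 0.1429]
orientation: [0.981, 0.196, 0.002, 0.0]
force: [-0.1, -0.9, -0.0]
width: 0.0008
```

>>> send_rows:
  motion:
    - [0,0,-0.4,0,0,0,-1]
    - [0,0,-0.8,0,0,0,-1]
    - [0,0,-0.8,0,0,0,-1]

```text
clock: 9.18
position: [0.4126, 0.1981, 0.2243]
orientation: [0.981, 0.196, 0.004, -0.0]
force: [-0.4, 0.3, -0.2]
width: 0.0004
```

Run:
```python
from h import *
s=r.sense();print(s["joints"].round(2),s["clock"]);mv([.688,.022,s["position"][2]])
```

```text
[-0.43  0.28 -0.18  2.18  0.08  0.68 -1.84] 9.175
pos [0.4126 0.1981 0.2243] shift/100mm [1.865 2.685 0.018]
turn/180 [ 0.0004 -0.0024 -0.    ]
```

>>> send_rows:
  motion:
    - [0.31,0.45,0,0,0,0,-1]
    - [0.62,0.9,0,0,0,0,-1]
    - [0.62,0.9,0,0,0,0,-1]

```text
clock: 9.55
position: [0.5067, 0.1359, 0.2227]
orientation: [0.981, 0.193, 0.003, 0.001]
force: [-0.5, 0.4, 0.2]
width: 0.0004
```

>>> send_rows:
  motion:
    - [0.31,0.45,0,0,0,0,-1]
    - [0.62,0.9,0,0,0,0,-1]
    - [0.62,0.9,0,0,0,0,-1]

```text
clock: 9.93
position: [0.5997, 0.0737, 0.2209]
orientation: [0.982, 0.191, 0.002, 0.001]
force: [-1.0, 0.1, -0.4]
width: 0.0003
```

Run:
```python
from h import *
s=r.sense(); c=r.read_camera("wrist"); cv2.imwrite("pics/w3.png",c["pixels"][:,:,::-1])
for t in("empty_bay","plate_large"):
 for f in (r.mark_of,r.search_frame):
  for q in f("wrist",t)[:2]: print(t,q, toplane(c,q["location"],.006,s).round(4))
s=r.sense();print(s["joints"].round(2),s["clock"]);mv([.688,.022,s["position"][2]])
```

```text
empty_bay {'location': [407.7, 139.4], 'p': 0.55} [0.6857 0.0219 0.006 ]
empty_bay {'location': [405.4, 136.4], 'p': 0.58} [0.6872 0.0249 0.006 ]
plate_large {'location': [317.1, 159.6], 'p': 0.67} [0.6394 0.0885 0.006 ]
plate_large {'location': [317.5, 156.3], 'p': 0.62} [0.6422 0.0892 0.006 ]
plate_large {'location': [127.8, 334.6], 'p': 0.18} [0.4082 0.2004 0.006 ]
[-0.14  0.45 -0.13  1.88  0.08  0.81 -1.48] 10.175
pos [0.5967 0.0776 0.2227] shift/100mm [0.632 0.862 0.004]
turn/180 [ 0.0005 -0.0015 -0.    ]
```

View pics/w3.png

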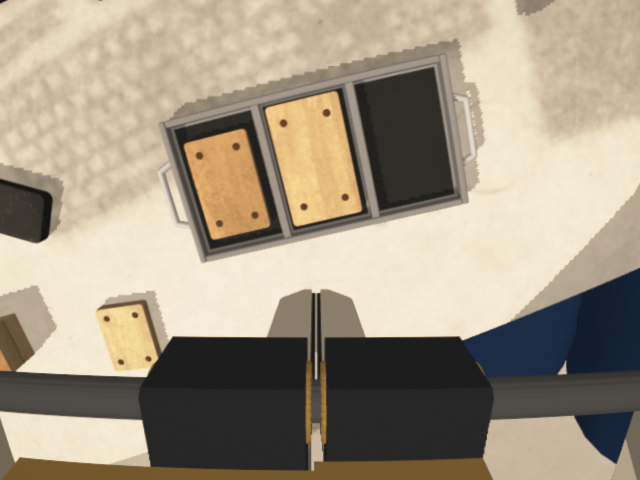

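The wrist view shows the empty bay as the bare dark one at about (407,138), which gives (0.687, 0.022). That matches the earlier estimates.

>>> send_rows:
  motion:
    - [0.31,0.43,0,0,0,0,-1]
    - [0.63,0.86,0,0,0,0,-1]
    - [0.63,0.86,0.4,0,0,0,-1]
    - [0.63,0.86,0.9,0,0,0,-1]
    - [0.63,0.86,0.9,0,0,0,-1]

```text
clock: 10.8
position: [0.6852, 0.0231, 0.1299]
orientation: [0.981, 0.195, -0.001, -0.0]
force: [0.2, 0.0, 0.6]
width: 0.0007
```

Run:
```python
from h import *
mv([.6875,.022,.042])
```

```text
pos [0.6852 0.0231 0.1299] shift/100mm [0.019 0.02  0.879]
turn/180 [-0.0002  0.0006 -0.    ]
```

>>> send_rows:
  motion:
    - [0.02,0.02,0.4,0,0,0,-1]
    - [0.02,0.02,0.7,0,0,0,-1]
    - [0.02,0.02,0.88,0,0,0,-1]
    - [0.02,0.02,0.88,0,0,0,-1]
    - [0.02,0.02,0.88,0,0,0,-1]

```text
clock: 11.42
position: [0.6886, 0.0223, 0.0436]
orientation: [0.981, 0.195, 0.0, -0.0]
force: [0.2, 0.5, 0.1]
width: 0.0002
```

Run:
```python
from h import *
mv([.6875,.022,.04])
c=r.read_camera("side"); cv2.imwrite("pics/s4.png",c["pixels"][:,:,::-1])
c=r.read_camera("top"); cv2.imwrite("pics/t4.png",cv2.resize(c["pixels"][90:390,200:480,::-1],None,fx=2,fy=2))
```

```text
pos [0.6886 0.0223 0.0436] shift/100mm [-0.011 -0.001  0.036]
turn/180 [-0. -0.  0.]
```

View pics/s4.png

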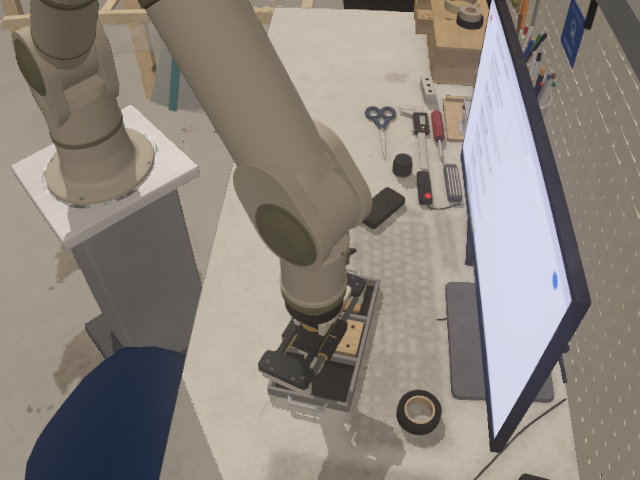

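View pics/t4.png

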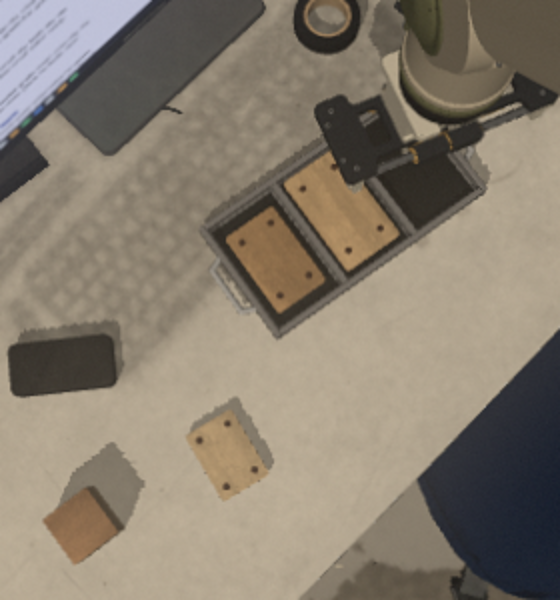

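In both pictures the gripper is over the empty bay and well clear of the rim, and the loose items have not moved. I'll hold here.

>>> send_rows:
  motion:
    - [0,0,0,0,0,0,-1]
    - [0,0,0,0,0,0,-1]
    - [0,0,0,0,0,0,-1]
    - [0,0,0,0,0,0,-1]
    - [0,0,0,0,0,0,-1]
    - [0,0,0,0,0,0,-1]
    - [0,0,0,0,0,0,-1]
    - [0,0,0,0,0,0,-1]
    - [0,0,0,0,0,0,-1]
    - [0,0,0,0,0,0,-1]
    - [0,0,0,0,0,0,-1]
    - [0,0,0,0,0,0,-1]

```text
clock: 13.02
position: [0.6885, 0.0222, 0.0435]
orientation: [0.981, 0.195, 0.0, -0.0]
force: [-0.0, -0.4, 0.4]
width: 0.0003
```

>>> send_rows:
  motion:
    - [0,0,0,0,0,0,-1]
    - [0,0,0,0,0,0,-1]
    - [0,0,0,0,0,0,-1]
    - [0,0,0,0,0,0,-1]
    - [0,0,0,0,0,0,-1]
    - [0,0,0,0,0,0,-1]
    - [0,0,0,0,0,0,-1]
    - [0,0,0,0,0,0,-1]
    - [0,0,0,0,0,0,-1]
    - [0,0,0,0,0,0,-1]

```text
clock: 14.28
position: [0.6885, 0.0221, 0.0435]
orientation: [0.981, 0.195, 0.0, -0.0]
force: [0.3, -0.5, 0.7]
width: 0.0005
```

Run:
```python
from h import *
s=r.sense(); print(s["clock"],s["position"],s["force"]); print(r.job_done())
```

```text
14.275 [0.68848459 0.02213423 0.04349019] [ 0.29973799 -0.50737405  0.72340864]
the job is handed in; nothing more can be done
None
```

I pointed at the loose small plate and then at the tray's empty bay, and handed the job in at 14.3 s with the arm still pointing at the bay.

| Target | Fingertip position (m) | Height above it | Hold |
|---|---|---|---|
| Loose plate | (0.411, 0.197, 0.041) | about 29 mm above its top | about 2.8 s |
| Empty bay | (0.688, 0.022, 0.043) | about 37 mm above its floor, 23 mm above the rim | about 2.8 s |

- **Between the two:** I lifted to 0.22 m, about 18 cm above the pointing height, before moving across. The fingers stayed shut while pointing.
- **Position checks:** For the plate's and bay's centres, the side and wrist cameras and the top camera's network agreed to about 5 mm. One colour segmentation of the plate in the top view was wrong because it took in bench colour, so I discarded it.
- **Contact checks:** Wrist forces stayed within sensor noise, about 1 N. The last pictures showed the loose items not moved. I took no picture after the final hold.

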